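Plug the conduit hub and hold the switch knob home

ROBOT

A 7-joint arm with a two-finger parallel gripper is mounted at the origin on the work surface. World frame = base frame: x ahead of the robot, y to its left, z up, the work surface at z = 0. Lengths are in m, angles in rad, forces in N, time in s.
With the tool pointing down it reaches from about 0.4 to 0.85 m from the base axis. Payload 10.4 kg.
Tool frame: the origin (TCP) lies at the very end of the fingers, on their centre line; the grasp point (between the pads) lies 19 mm behind it (manip.grip_point_offset is the z of the grasp point in the tool frame, in m); z points along the fingers, y is the direction in which the jaws open and shut (so a half turn about z gives the same grasp; the last joint's range is limited). The gripper opens to 85 mm and grips with 20 to 120 N. Pads are 22 mm wide; open, the fingers measure 114 mm over their backs; the gripper's body (76 mm by 85 mm) begins 54 mm behind the grasp point. The pads swing forward as they close: fully open they stand 13 mm farther back than shut.
Start: joints at [-1.305, 0.332, -0.065, 1.46, 0.022, 1.35, -0.088], TCP at [0.178, 0.599, 0.231] pointing down, gripper open.
Joint ranges: [-2.6, 2.6], [-0.5, 2.12], [-1.47, 1.34], [0.16, 2.42], [-1.27, 4.41], [0.06, 2.06], [-2.6, 2.6]. Speed limits (rad/s): [2.22, 2.22, 2.79, 2.79, 3.14, 3.14, 3.14].

INTERFACE

Orientations are given as a unit quaternion [x, y, z, w].
In Python, from workcell import manip, camera, get_calibration, hand_in gives the robot as it stands.
- The arm moves only by the shell command python3 -m pendant 'ROWS' [FORCE]. ROWS is JSON, a list of rows, each a list of 5 numbers: the shift along the tool's x, y, z in units of 40 mm (1.0 is 40 mm), then the turn about the tool's z in units of 6 degrees (1.0 is 6 degrees), then the closure, from 0 (fully open) to 1 (shut). A call has 1 to 5 rows; each row is the pose to reach, as a shift and turn from the pose commanded when the call began, along the tool's axes at that moment; what a row does not reach only later rows make up. A row lasts 1/8 s, in which the tool goes at most 62.5 mm and 10.7 degrees, less where a joint would pass 70% of its speed; a pose out of reach is approached as far as the arm can. A call with a gripper value outside its range is refused whole. The fingers move at their own pace and stop on an object; FORCE is the grip in N (left out, the last holds). Time passes only in rows, so rows that repeat a pose let the fingers close. It gives the time, the measured TCP pose, the force and the opening at its end, in the units of the state.
- manip.get_obs(): the state, without advancing time (a new reading comes with each control period).
- camera(name): name is "scene" or "top" or "wrist"; returns (picture, depth): 400x640x3 uint8, red, green, blue; 400x640 float32, m along the optical axis (not along the pixel's ray), 0 where there is no reading.
- get_calibration(name): a dict with "vfov" (degrees; the focal length in pixels is half the picture's height over the tangent of half this angle, whatever the lens; pixels are square), "cx", "cy" (the principal point, pixels), "position" and "rotation" of the camera in the world. Camera axes: x right, y down, z forward; pixel columns grow to the right and rows downward; lengths in m; the calibration is good to about 2 mm. The wrist camera is an equidistant fisheye: a pixel r from the principal point sees the ray r / f radians off the axis. A picture is of the moment at which its call begins: read the wrist's pose just before it. get_calibration takes no time and is no camera call; for the wrist camera it gives the pose at the moment of the call.
- hand_in(): hands the job in, once; it reports no verdict.
The state is a dict: "clock": time; "joint_pos": joint angles; "joint_velocities": joint speeds; "tau": joint torques, N m; "position": TCP position; "ee_rot": TCP orientation; "ft_force": force on the tool from outside, world axes, zero at the start; "torque": the same for the moment, N m; "grip_width": opening from 0.0 (shut) to 1.0 (fully open).
Only numpy, scipy, OpenCV 4.12 (cv2) and the standard library are available. Lean on these libraries where they do the work, as an engineer would, in place of code of your own. Each camera call takes 0.05 s, during which the arm holds its last target.

TASK

Close up the grey switch box: first set the large tapered rubber plug fully home in the open conduit hub on its lid, head flush on the rim, and let go of it. Then take the bar-handled knob, turn it so that its D-shaped bore matches the flat of the spindle on the lid, push it down onto the spindle until its spring collar is pressed right in, and finish while still gripping the knob and holding it pressed down; do not let go. Leave the other things on the bench where they are.

Things in the scene. Friction and masses are not known exactly. Their poses are not given: they have to be found in the camera images.
- lid_centre (a point): centre of the lid's upper face of the fixed grey steel switch box, which lies on the bench: lid 166 (x) by 246 (y) mm, its face 55 mm above the bench. Own axes: z up, x and y along the short and long sides. On the lid stand the conduit hub (62 mm from here along +y) and the spindle (62 mm along -y)
- hub_rim (a point): centre of the open mouth of the conduit hub, a round aluminium pipe stub on the switch box lid: bore 34 mm, outside 40 mm, 26 mm tall and 26 mm deep; mouth 81 mm above the bench, z up
- spindle_tip (a point): centre of the top of the steel D-shaped switch spindle, upright on the switch box lid: 16 mm diameter, one flat 3 mm from the axis, top 3.5 mm tapered, tip 26 mm above the lid, 81 mm above the bench. Own +x points out of the flat, z up. It is stiff to turn (about 0.25 N m). Around its foot is the black spring collar
- collar (a joint): how far the black spring collar around the spindle is pressed down, m: 0 free, 0.006 fully in. Ring of 40 mm outside and 22 mm inside diameter, top 12 mm above the lid when free and 6 mm when fully in; needs 3.5 N to start and 7.7 N to go fully in, and springs back when not pressed
- knob_mid (a point): middle of the loose grey bar-handled knob, half-way up (22 mm above its underside), on its bore axis. It stands bore down on a round skirt 54 mm in diameter, 6 mm tall. Above is a straight bar to grip, 28 mm wide (own y), 50 mm long (own x), top 44 mm above the underside; a pointed nose on its +x end reaches 36 mm from the axis, the other end is square. 90 g, z up
- knob_nose (a point): tip of the knob's pointed nose, 36 mm from the knob's axis along own +x, 22 mm above its underside
- plug_mid (a point): middle of the loose large black rubber plug, half-way up (23 mm above its underside). Round, upright: a taper 20 mm tall, 26 mm diameter at the foot to 32 mm, then a straight head to grip, 44 mm diameter and 26 mm tall (20 to 46 mm above the underside). Fully home, the head's underside lies on the hub's rim. 80 g, z up
- knob: the same knob, origin at the centre of its underside. D-shaped bore open below, 24 mm deep: 18 mm diameter, flat 4 mm from the axis on the nose (+x) side. It fits (1 mm clearance) only with the nose pointing where the spindle's flat (spindle_tip +x) faces. The tip is 14 mm inside the bore when the skirt meets the free collar, 20 mm when the collar is fully in
- plug: the large rubber plug, origin at the centre of its underside
- small_plug: bystander: small rubber plug, 27 mm head, 29 mm tall, too small for the hub; to be left alone
- round_knob: bystander: round grey knob, 44 mm diameter, 26 mm tall, no bar; to be left alone
- screwdriver: bystander: screwdriver lying on the bench; to be left alone
- coupling: bystander: steel pipe coupling, 40 mm diameter, 35 mm tall; to be left alone
- tape_roll: bystander: black tape roll, 90 mm diameter, 24 mm tall; to be left alone

How it is judged:
On the way, in this order (a step that is already met when the one before it is completed fails the run):
1. the plug sits fully home in the hub and is let go (horizontal distance between plug_mid and hub_rim below 0.003 m and z of plug_mid in the frame of hub_rim between 0 and 0.0055 m and angle between plug_mid's own z axis and vertical below 0.07 rad and contact force between plug and the arm below 0.1 N and contact force between plug and the fingers below 0.1 N), for 0.3 s.
2. the knob is on the spindle, flat to flat, and pressed down on its collar (horizontal distance between knob_mid and spindle_tip below 0.003 m and z of knob_mid in the frame of spindle_tip below 0.005 m and angle between the x axis of knob_mid and the x axis of spindle_tip, either way round below 0.2 rad and x of knob_nose in the frame of spindle_tip above 0.02 m and angle between knob_mid's own z axis and vertical below 0.08 rad and value of joint collar above 0.0045 m and contact force between knob and the fingers above 1 N), for 0.2 s.
At the end, for the whole second after the job is handed in: Plug untouched in the hub: upright, central to 3 mm, head within 2.5 mm of the rim. Knob on the spindle: central to 3 mm, nose within 0.2 rad of the flat, upright, within 3 mm of fully down; collar pressed in over 4.5 of 6 mm, fingers still on the knob (all of step 1 and all of step 2); the arm keeps its last pose, push and grip.
It fails at once if a bystander on the bench is moved by more than 30 mm (distance of any of small_plug, round_knob, screwdriver, coupling, tape_roll from where it was at the start of the episode above 0.03 m).
It also fails if it takes over 64 s, if anything falls off the work surface, if the arm or the gripper's body presses on something with over 40 N, if the wrist force passes 120 N, or if a joint passes its speed limit or range.

## Working session

There is one attempt and no reset: what is moved stays moved. The work goes in short steps, Python scripts to look and compute and a shell command to move; the robot and the scene stay as the last step left them, time stands still between calls to the robot, and variables do not carry over. Pictures are saved under pics/ and viewed, and the job is handed in when it is done.

```bash
ls; mkdir -p pics; cat > h.py <<'E'
import numpy as np, cv2
from workcell import manip, camera, get_calibration, hand_in
def shot(n,f):
    c=get_calibration(n); p,d=camera(n); cv2.imwrite('pics/'+f+'.png',p[:,:,::-1]); np.savez('pics/'+f+'.npz',p=p,d=d,**{k:np.array(v) for k,v in c.items()}); return p,d,c
def foc(c): return 200/np.tan(np.radians(float(c['vfov']))/2)
def world(c,u,v,d):
    f=foc(c); x=np.array([(u-c['cx'])/f*d,(v-c['cy'])/f*d,d]); return np.array(c['rotation'])@x+np.array(c['position'])
def plane(c,u,v,z,fish=False):
    f=foc(c); a,b=(u-c['cx'])/f,(v-c['cy'])/f
    if fish:
        r=np.hypot(a,b); s=np.sin(r)/r if r>1e-9 else 1; ray=np.array([a*s,b*s,np.cos(r)])
    else: ray=np.array([a,b,1.])
    R=np.array(c['rotation']); ray=R@ray; p=np.array(c['position']); return p+ray*(z-p[2])/ray[2]
E
python3 - <<'E'
from h import *
print(manip.get_obs(), manip.grip_point_offset)
for n in ['scene','top','wrist']:
    p,d,c=shot(n,n+'0'); print(n,c)
E
```

```text
pics
{'clock': 0.0, 'joint_pos': array([-1.30459481,  0.33283858, -0.0646972 ,  1.46096419,  0.02158948,
        1.3498997 , -0.08849142]), 'joint_velocities': array([-3.19590919e-04,  3.36203256e-06,  1.42222930e-03, -3.96153569e-04,
        5.60932036e-04, -1.40706068e-03, -1.08323220e-03]), 'tau': array([-1.88822819e-04, -6.25454378e+01,  4.89865593e-02, -3.91593647e+01,
        1.61269022e-02,  1.01030371e-02, -1.20746540e-05]), 'position': array([0.17789653, 0.59874542, 0.23052579]), 'ee_rot': array([ 1.43887004e-01,  9.89593871e-01, -7.03616738e-04, -7.29520753e-05]), 'ft_force': array([-0.39695378,  0.53678191, -0.09153685]), 'torque': array([-0.04941963, -0.00614514,  0.00958283]), 'grip_width': 1.0025012659722752} -0.0187
scene {'vfov': 56.97127849496488, 'cx': 316.2688111233947, 'cy': 200.0093299478137, 'position': array([ 1.08434972, -0.05009922,  0.5012271 ]), 'rotation': array([ 0.66539104,  0.59269911, -0.3080726 , -0.33324736])}
top {'vfov': 56.85933700597336, 'cx': 322.03710516804836, 'cy': 197.63905680344686, 'position': array([0.46017413, 0.00201247, 0.79705569]), 'rotation': array([-0.69827267,  0.71536762, -0.01372767,  0.02181732])}
wrist {'vfov': 65.70646984690485, 'cx': 321.9421684322706, 'cy': 195.77587349991666, 'position': array([0.09870566, 0.62143248, 0.37260485]), 'rotation': array([0.79049339, 0.59000724, 0.09788932, 0.13202025])}
```

Rotation is a quaternion; I'll adapt the helper.

```bash
python3 - <<'E'
s=open('h.py').read()
s=s.replace("import numpy as np, cv2","import numpy as np, cv2\nfrom scipy.spatial.transform import Rotation as Ro")
s=s.replace("R=np.array(c['rotation'])","R=Ro.from_quat(c['rotation']).as_matrix()").replace("np.array(c['rotation'])@x","Ro.from_quat(c['rotation']).as_matrix()@x")
open('h.py','w').write(s)
E
```

```text
(no output)
```

View pics/top0.png

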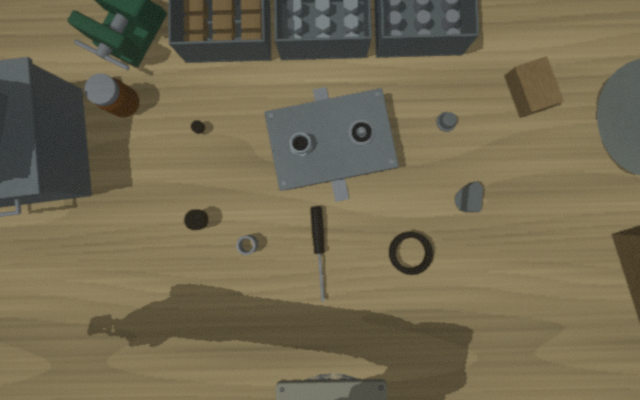

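View pics/scene0.png

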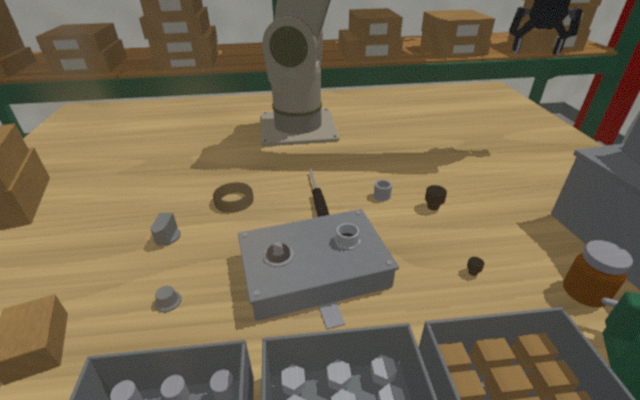

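View pics/wrist0.png

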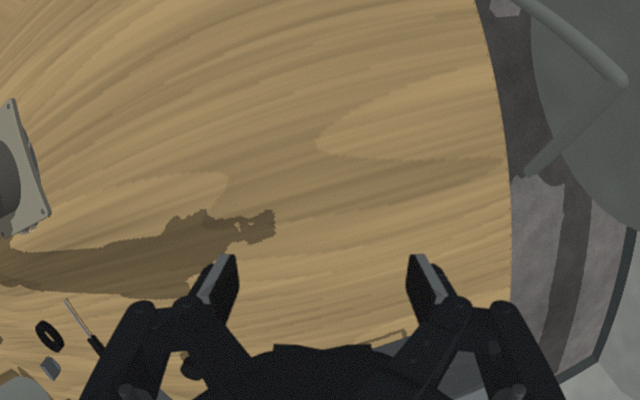

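The top view shows the large plug at (196,219), the knob at (470,197), the hub at (301,144) and the spindle at (361,131). The bystanders are the small plug (198,127), coupling (247,244), screwdriver (320,250), tape (411,253) and round knob (447,121). Next I'll measure and zoom in.

```bash
python3 - <<'E'
from h import *
z=np.load('pics/top0.npz'); d=z['d']
for n,(u,v,h) in dict(plug=(196,219,.046),hub=(301,144,.081),spin=(361,131,.081),knob=(470,197,.044),coup=(247,244,.035),sp=(198,127,.029),tape=(411,253,.024),rk=(447,121,.026)).items():
    print(n,plane(z,u,v,h).round(4),world(z,u,v,float(np.median(d[v-1:v+2,u-1:u+2]))).round(4))
im=cv2.imread('pics/top0.png')
a=cv2.resize(im[90:200,255:405],None,fx=5,fy=5,interpolation=cv2.INTER_CUBIC); b=cv2.resize(im[170:225,445:495],None,fx=7,fy=7,interpolation=cv2.INTER_CUBIC)
cv2.imwrite('pics/z1.png',a); cv2.imwrite('pics/z2.png',b)
E
```

```text
plug [0.4608 0.268  0.046 ] [0.4608 0.2676 0.0471]
hub [0.6024 0.0484 0.081 ] [0.6064 0.0497 0.0605]
spin [ 0.6249 -0.0695  0.081 ] [ 0.6251 -0.0696  0.0803]
knob [ 0.4921 -0.2904  0.044 ] [ 0.4921 -0.2902  0.0445]
coup [0.4069 0.1669 0.035 ] [ 4.045e-01  1.745e-01 -2.000e-04]
sp [0.6546 0.2685 0.029 ] [0.6548 0.2689 0.0279]
tape [ 0.3797 -0.1713  0.024 ] [ 3.772e-01 -1.767e-01 -1.000e-04]
rk [ 0.654  -0.2562  0.026 ] [ 0.6539 -0.2562  0.0263]
```

View pics/z1.png

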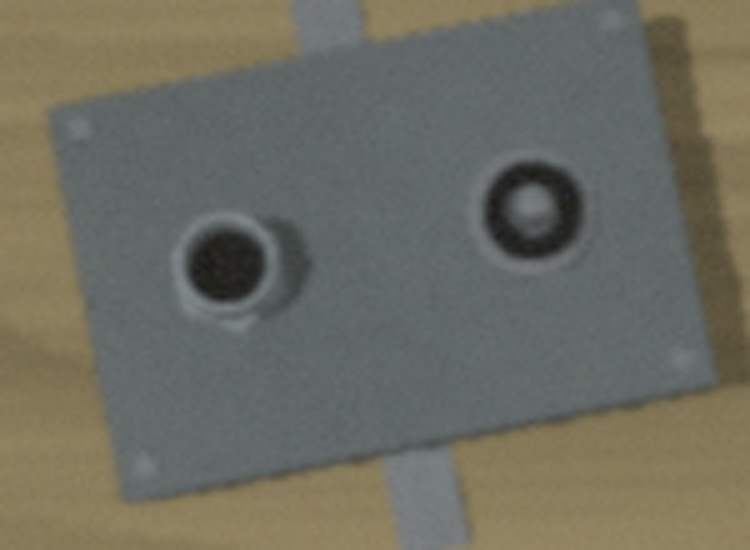

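View pics/z2.png

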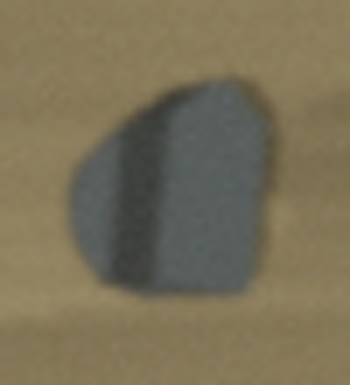

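```bash
python3 -m pendant '[[-1.5,-1,0,0,0],[-3,-2,0,0,0],[-4.5,-3,0,0,0],[-6,-4,0,0,0],[-7.5,-5,0,0,0]]'; python3 -m pendant '[[-1.1,-0.6,0,0,0],[-1.6,-0.9,0,0,0],[-1.6,-0.9,0,0,0],[-1.6,-0.9,0,0,0]]'; python3 - <<'E'
from h import *
print(manip.get_obs())
shot('wrist','w1')
E
```

```text
clock: 0.78
position: [0.3789, 0.3571, 0.2313]
ee_rot: [0.144, 0.99, 0.0, 0.0]
ft_force: [1.8, -0.7, -0.2]
grip_width: 1.001
clock: 1.27
position: [0.428, 0.3072, 0.2311]
ee_rot: [0.143, 0.99, 0.0, -0.0]
ft_force: [0.0, 1.1, -0.0]
grip_width: 1.0
{'clock': 1.275, 'joint_pos': array([-0.87410312,  0.11190163,  0.17892237,  1.72967436, -0.02122442,
        1.30215853,  0.59271336]), 'joint_velocities': array([-1.06101042e-02, -1.10428288e-03, -6.66645267e-03, -1.65822592e-03,
       -7.12891788e-05, -7.70453142e-04,  1.14229822e-03]), 'tau': array([ 1.29561346e+00, -4.57249331e+01,  2.12593518e+00, -3.87121689e+01,
        1.38959060e-01,  8.84446898e-03,  2.71713256e-02]), 'position': array([0.42804129, 0.30721115, 0.23113325]), 'ee_rot': array([ 1.43229252e-01,  9.89689482e-01,  8.00429794e-05, -3.23233114e-04]), 'ft_force': array([ 0.03699772,  1.1338176 , -0.01249725]), 'torque': array([ 0.0203243 , -0.01033367,  0.06517314]), 'grip_width': 1.0001348506523682}
```

View pics/w1.png

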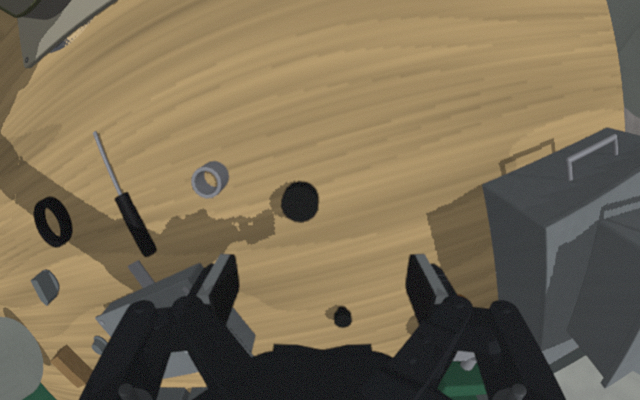

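The plug shows as a black disc at (300,202) in the wrist view, clear of its neighbours.

```bash
cat >> h.py <<'E'
def blob(img,mask,near,show=None):
    n,l,s,c=cv2.connectedComponentsWithStats(mask.astype(np.uint8))
    i=1+np.argmin(np.where(s[1:,4]>20,np.hypot(*(c[1:]-near).T),1e9)); 
    cn=max(cv2.findContours((l==i).astype(np.uint8),0,1)[0],key=len)[:,0]
    return cn,c[i],s[i]
def circ(P):
    A=np.c_[2*P,np.ones(len(P))]; s=np.linalg.lstsq(A,(P**2).sum(1),rcond=None)[0]; return s[:2],np.sqrt(s[2]+s[0]**2+s[1]**2)
def delta(target,o=None):
    o=o or manip.get_obs(); R=Ro.from_quat(o['ee_rot']).as_matrix(); return (R.T@(np.array(target)-o['position'])/.04).round(3)
E
python3 - <<'E'
from h import *
for f,near,fi in [('w1',(300,202),True),('top0',(196,219),False)]:
    z=np.load(f'pics/{f}.npz'); p=z['p']; m=p.max(2)<45
    cn,c,s=blob(p,m,near); print(c,s)
    P=np.array([plane(z,u,v,.046,fi)[:2] for u,v in cn]); print(circ(P))
o=manip.get_obs(); print(delta([0.461,.268,.18],o))
E
```

```text
[299.6367713  201.32914798] [ 282  182   36   39 1115]
(array([0.45584916, 0.27171188]), np.float64(0.0214722175449625))
[196.21111111 219.33333333] [186 211  21  18 270]
(array([0.46042687, 0.26792176]), np.float64(0.01897332576894382))
[-1.072 -0.711  1.278]
```

```bash
cat >> h.py <<'E'
def cloud(z,fish):
    f=foc(z); v,u=np.mgrid[0:400,0:640]; a,b=(u-z['cx'])/f,(v-z['cy'])/f
    if fish:
        r=np.hypot(a,b)+1e-9; t=np.tan(np.minimum(r,1.5))/r; a,b=a*t,b*t
    d=z['d']; P=np.stack([a*d,b*d,d],-1)
    W=P@Ro.from_quat(z['rotation']).as_matrix().T+z['position']; W[d<=0]=np.nan; return W
E
python3 - <<'E'
from h import *
for f,fi in [('w1',True),('top0',False)]:
    W=cloud(np.load(f'pics/{f}.npz'),fi)
    for n,c,h0,h1,r in [('plug',(.461,.268),.042,.055,.04),('bench',(.48,.35),-.1,.03,.03)]:
        m=(np.hypot(W[...,0]-c[0],W[...,1]-c[1])<r)&(W[...,2]>h0)&(W[...,2]<h1)
        Q=W[m]
        if len(Q)<3: print(f,n,len(Q)); continue
        e=cv2.minEnclosingCircle(Q[:,:2].astype(np.float32)); print(f,n,m.sum(),Q.mean(0).round(4),np.array(e[0]).round(4),round(e[1],4))
E
```

```text
w1 plug 1096 [0.4585 0.2706 0.0454] [0.4594 0.2702] 0.0224
w1 bench 1624 [ 0.4794  0.3499 -0.0005] [0.48 0.35] 0.0301
top0 plug 364 [0.4605 0.2707 0.0461] [0.4605 0.2713] 0.0221
top0 bench 594 [0.4797 0.3499 0.    ] [0.48 0.35] 0.03
```

```bash
python3 - <<'E'
from h import *
print(delta([0.460,.2707,.06]),delta([0.460,.2707,.014]))
E
```

```text
[-1.031 -0.654  4.278] [-1.031 -0.654  5.428]
```

```bash
python3 -m pendant '[[-1.03,-0.65,0.6,0,0],[-1.03,-0.65,2,0,0],[-1.03,-0.65,3.2,0,0],[-1.03,-0.65,3.2,0,0],[-1.03,-0.65,3.2,0,0]]'; python3 - <<'E'
from h import *
print(delta([0.460,.2707,.014]),manip.get_obs()['position'])
shot('wrist','w2')
E
```

```text
clock: 1.95
position: [0.4615, 0.2708, 0.1052]
ee_rot: [0.143, 0.99, 0.001, 0.001]
ft_force: [0.7, 0.4, 0.6]
grip_width: 1.002
[ 0.039 -0.018  2.28 ] [0.4615432  0.27080507 0.10520684]
```

View pics/w2.png

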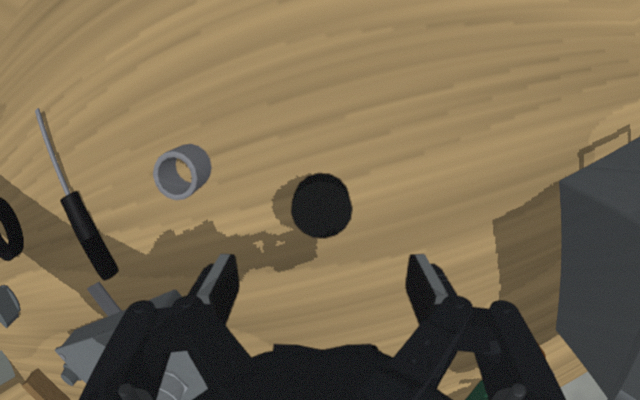

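The plug, centred at (321,205), lies midway between the pads (225 and 420), so I'll descend and grip.

```bash
python3 - <<'E'
from h import *
W=cloud(np.load('pics/w2.npz'),True); m=(np.hypot(W[...,0]-.46,W[...,1]-.2707)<.04)&(W[...,2]>.042)&(W[...,2]<.055); Q=W[m]
print(Q.mean(0),cv2.minEnclosingCircle(Q[:,:2].astype(np.float32)))
E
python3 -m pendant '[[0.03,-0.01,1,0,0],[0.03,-0.01,2.25,0,0],[0.03,-0.01,2.25,0,0],[0.03,-0.01,2.25,0,0]]'
python3 -m pendant '[[0,0,0,0,1],[0,0,0,0,1],[0,0,0,0,1],[0,0,0,0,1],[0,0,0,0,1]]' 40
```

```text
[0.4582374  0.27043715 0.04537041] ((0.4593964219093323, 0.2703178822994232), 0.02243020571768284)
clock: 2.5
position: [0.4613, 0.2706, 0.016]
ee_rot: [0.144, 0.99, 0.001, 0.001]
ft_force: [0.1, -0.7, -0.2]
grip_width: 1.001
clock: 3.12
position: [0.4604, 0.2699, 0.0146]
ee_rot: [0.144, 0.99, 0.001, 0.0]
ft_force: [-1.1, -0.5, 9.9]
grip_width: 0.503
```

```bash
python3 -m pendant '[[0,0,-0.5,0,1],[0,0,-2,0,1],[-1,-0.6,-3.5,0,1],[-2.3,-1.5,-4.5,0,1],[-3.6,-2.3,-4.7,0,1]]'; python3 -m pendant '[[-1.2,-0.8,0,0,1],[-2.4,-1.6,0,0,1],[-3.4,-2.2,0,0,1],[-3.4,-2.2,0,0,1],[-3.4,-2.2,0,0,1]]';python3 - <<'E'
from h import *
print(manip.get_obs())
shot('wrist','w3')
E
```

```text
clock: 3.75
position: [0.559, 0.1561, 0.1986]
ee_rot: [0.143, 0.99, 0.001, 0.002]
ft_force: [1.1, 1.1, -0.0]
grip_width: 0.508
clock: 4.38
position: [0.6626, 0.0338, 0.1953]
ee_rot: [0.144, 0.99, 0.0, -0.0]
ft_force: [-1.0, 0.0, -1.2]
grip_width: 0.505
{'clock': 4.375, 'joint_pos': array([-0.40442994,  0.45166435,  0.3944683 ,  1.41656964, -0.17516716,
        1.30843117,  1.28217034]), 'joint_velocities': array([-0.02050094, -0.01359734, -0.01297783,  0.01146119, -0.00028226,
       -0.00198849, -0.00040182]), 'tau': array([ 2.15928242e+00, -6.56815481e+01,  9.16027308e+00, -3.86875069e+01,
        1.87927131e-01, -2.78505724e-02,  4.46620211e-02]), 'position': array([0.6626004 , 0.03380773, 0.19526091]), 'ee_rot': array([ 1.43767795e-01,  9.89611365e-01,  2.28400376e-04, -3.38648335e-04]), 'ft_force': array([-0.95332665,  0.00813986, -1.1829857 ]), 'torque': array([ 0.05595956, -0.02318783,  0.00620125]), 'grip_width': 0.5049871637121891}
```

View pics/w3.png

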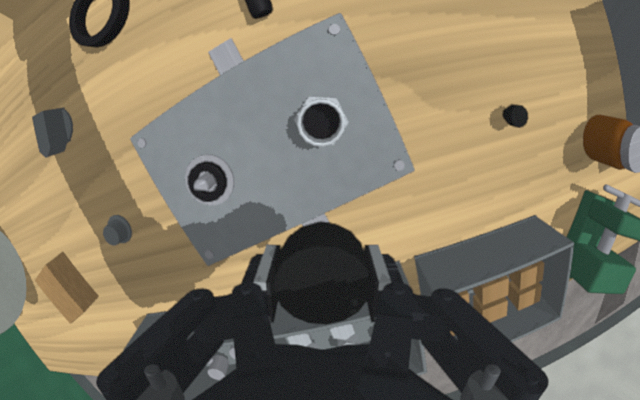

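The wrist view shows the hub mouth at (322,121), the spindle at (207,181), and the plug held straight between the pads at (320,272). I'll measure them from the depth.

```bash
python3 - <<'E'
from h import *
z=np.load('pics/w3.npz'); W=cloud(z,True)
def rep(n,m):
    Q=W[m]; 
    if len(Q)<5: print(n,len(Q));return
    e=cv2.minEnclosingCircle(Q[:,:2].astype(np.float32)); print(n,len(Q),Q.mean(0).round(4),np.array(e[0]).round(4),round(e[1],4),'z',np.percentile(Q[:,2],[2,50,98]).round(4))
X,Y,Z=W[...,0],W[...,1],W[...,2]
near=lambda c,r:np.hypot(X-c[0],Y-c[1])<r
rep('lid',near((.62,-.01),.02))
rep('hub',near((.602,.048),.03)&(Z>.076)&(Z<.086))
rep('spin',near((.625,-.0695),.015)&(Z>.076)&(Z<.088))
rep('collar',near((.625,-.0695),.025)&(Z>.063)&(Z<.071))
rep('plug',near((.6626,.034),.04)&(Z>.1))
rep('plugtop',near((.6626,.034),.03)&(Z>.222)&(Z<.234))
rep('knob',near((.492,-.29),.05)&(Z>.038)&(Z<.05))
im=cv2.imread('pics/w3.png'); cv2.imwrite('pics/z3.png',cv2.resize(im[145:215,170:245],None,fx=8,fy=8,interpolation=cv2.INTER_CUBIC))
# hub dark bore in wrist image & rim
p=z['p']; cn,c,s=blob(p,p.max(2)<60,(322,121)); P=np.array([plane(z,u,v,.081,True)[:2] for u,v in cn]); print('bore',c,circ(P))
E
```

```text
lid 5303 [ 0.6323 -0.0142  0.2184] [ 0.62 -0.01] 0.02 z [0.0534 0.2678 0.2976]
hub 529 [0.6061 0.0485 0.0801] [0.6062 0.0482] 0.0203 z [0.0773 0.0802 0.0817]
spin 161 [ 0.6257 -0.0716  0.0797] [ 0.6266 -0.0727] 0.0081 z [0.0765 0.0801 0.0815]
collar 854 [ 0.6272 -0.0717  0.0663] [ 0.6276 -0.0736] 0.0202 z [0.0636 0.0663 0.0687]
plug 26954 [0.6526 0.0361 0.2542] [0.6628 0.0339] 0.0401 z [0.2061 0.254  0.2943]
plugtop 7268 [0.6587 0.0341 0.2262] [0.6584 0.0354] 0.0292 z [0.223  0.2259 0.2335]
knob 613 [ 0.4929 -0.2996  0.0428] [ 0.4928 -0.3012] 0.0322 z [0.0385 0.0431 0.0447]
bore [320.9546371  120.69455645] (array([0.60475941, 0.04916689]), np.float64(0.014362917611141576))
```

View pics/z3.png

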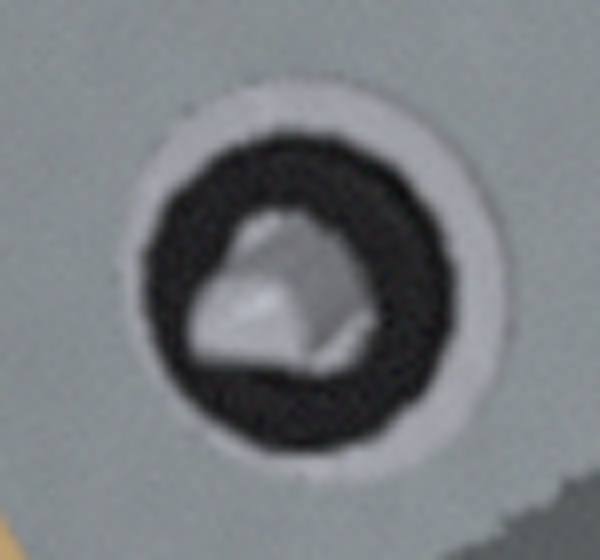

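```bash
python3 - <<'E'
from h import *
z=np.load('pics/w3.npz'); W=cloud(z,True)
o=manip.get_obs(); R=Ro.from_quat(o['ee_rot']).as_matrix(); T=(W-o['position'])@R
m=(np.abs(T[...,2]+.032)<.004)&(np.abs(T[...,1])<.018)&(np.abs(T[...,0])<.04)
Q=T[m]; print(len(Q),Q.min(0),Q.max(0),np.median(Q[:,2]))
# front edge per y band
for y in np.arange(-.016,.017,.004):
    k=Q[np.abs(Q[:,1]-y)<.001]; print(y.round(3), k[:,0].max().round(4) if len(k) else None, 'xc', (k[:,0].max()-np.sqrt(.022**2-y*y)).round(4))
t=np.load('pics/top0.npz'); V=cloud(t,False)
for n,c,a,b,r in [('hub',(.604,.048),.076,.086,.03),('collar',(.627,-.072),.062,.072,.025),('spin',(.625,-.07),.077,.088,.015)]:
    m=(np.hypot(V[...,0]-c[0],V[...,1]-c[1])<r)&(V[...,2]>a)&(V[...,2]<b); q=V[m]; print(n,m.sum(),q.mean(0),cv2.minEnclosingCircle(q[:,:2].astype(np.float32)))
E
```

```text
5680 [-0.02143973 -0.01799684 -0.03288968] [ 0.02322802  0.01797054 -0.02800855] -0.030485680920815286
-0.016 0.0174 xc 0.0023
-0.012 0.0204 xc 0.0019
-0.008 0.0216 xc 0.0011
-0.004 0.023 xc 0.0014
0.0 0.0225 xc 0.0005
0.004 0.022 xc 0.0003
0.008 0.0207 xc 0.0002
0.012 0.0182 xc -0.0002
0.016 0.0137 xc -0.0014
hub 100 [0.60719742 0.04936168 0.08065578] ((0.6071226596832275, 0.049348484724760056), 0.020203707739710808)
collar 237 [ 0.62744381 -0.07151049  0.06662769] ((0.6281684637069702, -0.07209476083517075), 0.019962474703788757)
spin 35 [ 0.62614333 -0.07125046  0.08036615] ((0.6271761655807495, -0.0717179924249649), 0.007084475364536047)
```

```bash
python3 - <<'E'
from h import *
print(delta([.607,.049,.125]))
E
```

```text
[ 1.431 -0.049  1.761]
```

```bash
python3 -m pendant '[[1.43,-0.05,0,0,1],[1.43,-0.05,0.8,0,1],[1.43,-0.05,1.7,0,1],[1.43,-0.05,1.7,0,1],[1.43,-0.05,1.7,0,1]]'; python3 - <<'E'
from h import *
print(delta([.607,.049,.0765]),manip.get_obs()['ft_force'])
shot('wrist','w4')
E
```

```text
clock: 5.05
position: [0.608, 0.0484, 0.129]
ee_rot: [0.143, 0.99, 0.0, 0.001]
ft_force: [0.7, 0.7, -0.6]
grip_width: 0.504
[0.03  0.007 1.312] [ 0.74933404  0.728471   -0.56672834]
```

View pics/w4.png

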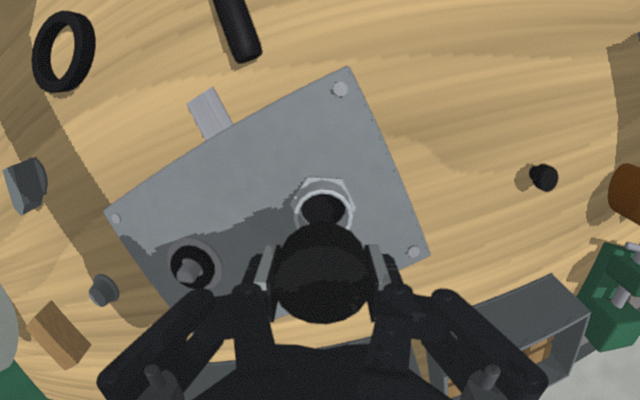

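Hub at (323,210) lines up with the plug axis at (320,272), so I'll lower it in steps and watch the force.

```bash
python3 -m pendant '[[0.03,0,0.4,0,1],[0.03,0,0.8,0,1],[0.03,0,1.0,0,1],[0.03,0,1.0,0,1]]';python3 -m pendant '[[0,0,0.12,0,1],[0,0,0.2,0,1],[0,0,0.28,0,1],[0,0,0.28,0,1]]'
```

```text
clock: 5.6
position: [0.6058, 0.0478, 0.0864]
ee_rot: [0.144, 0.99, -0.0, -0.001]
ft_force: [-0.4, -0.8, -0.3]
grip_width: 0.501
clock: 6.1
position: [0.6064, 0.0482, 0.0761]
ee_rot: [0.144, 0.99, 0.0, 0.0]
ft_force: [0.9, 0.1, -1.3]
grip_width: 0.501
```

```bash
python3 -m pendant '[[0,0,0.04,0,1],[0,0,0.08,0,1],[0,0,0.08,0,1]]';python3 -m pendant '[[0,0,0.05,0,1],[0,0,0.1,0,1],[0,0,0.1,0,1]]'
```

```text
clock: 6.48
position: [0.6067, 0.0482, 0.0756]
ee_rot: [0.144, 0.99, 0.001, 0.0]
ft_force: [-10.9, -0.2, 22.5]
grip_width: 0.505
clock: 6.85
position: [0.6077, 0.0482, 0.0748]
ee_rot: [0.144, 0.99, 0.002, 0.001]
ft_force: [-21.7, -0.5, 49.4]
grip_width: 0.507
```

```bash
python3 -m pendant '[[0.03,0,-0.08,0,1],[0.03,0,-0.1,0,1],[0.03,0,-0.1,0,0],[0.03,0,-0.1,0,0],[0.03,0,-0.1,0,0]]';python3 -m pendant '[[0,0,0,0,0],[0,0,0,0,0],[0,0,-0.5,0,0],[0,0,-1.5,0,0],[0,0,-2,0,0]]'; python3 - <<'E'
from h import *
shot('wrist','w5');shot('top','top5')
E
```

```text
clock: 7.48
position: [0.6049, 0.0483, 0.0727]
ee_rot: [0.144, 0.99, -0.0, -0.0]
ft_force: [0.7, 0.1, 0.3]
grip_width: 1.003
clock: 8.1
position: [0.6063, 0.0482, 0.1568]
ee_rot: [0.144, 0.99, 0.001, 0.002]
ft_force: [0.8, 0.9, 0.5]
grip_width: 1.001
```

View pics/w5.png

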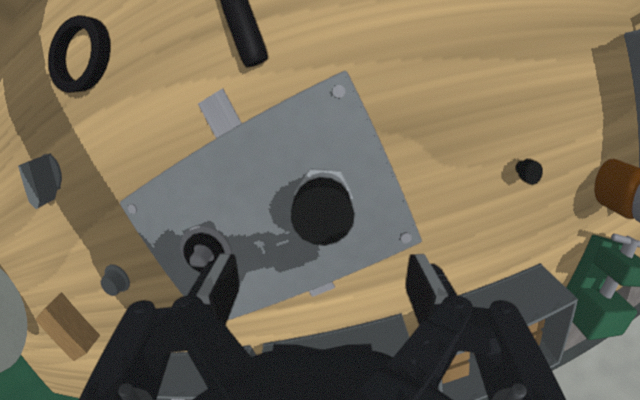

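The plug stands in the hub at (323,210) and is released. I'll check its height and centre.

```bash
python3 - <<'E'
from h import *
for f,fi in [('w5',True),('top5',False)]:
    W=cloud(np.load(f'pics/{f}.npz'),fi); m=(np.hypot(W[...,0]-.607,W[...,1]-.049)<.035)&(W[...,2]>.1)&(W[...,2]<.125); Q=W[m]
    if len(Q)<5: print(f,len(Q)); continue
    A=np.c_[Q[:,:2]-Q[:,:2].mean(0),np.ones(len(Q))]; print(f,len(Q),cv2.minEnclosingCircle(Q[:,:2].astype(np.float32)),np.median(Q[:,2]),'plane',np.linalg.lstsq(A,Q[:,2],rcond=None)[0])
o=manip.get_obs();print(o['joint_pos'])
E
```

```text
w5 3080 ((0.6048462986946106, 0.04787030816078186), 0.02215401828289032) 0.10638512929098043 plane [ 0.02155085 -0.00536889  0.10624625]
top5 0
[-0.46714812  0.3530055   0.38968281  1.62652081 -0.14311333  1.18453922
  1.23594308]
```

Home: top at 0.106 and level. Next I'll put the camera over the spindle to read its flat.

```bash
python3 -m pendant '[[-0.8,-0.8,-0.4,0,0],[-1.8,-1.7,-0.8,0,0],[-2.8,-2.6,-0.8,0,0],[-3,-2.7,-0.8,0,0],[-3,-2.7,-0.8,0,0]]'; python3 - <<'E'
from h import *
o=manip.get_obs();print(o['position'],o['joint_pos'])
p,d,c=shot('wrist','w6'); print(c)
for n,P in dict(spin=(.627,-.072,.081)).items():
    R=Ro.from_quat(c['rotation']).as_matrix(); q=R.T@(np.array(P)-c['position']); t=np.arctan2(np.hypot(*q[:2]),q[2]); k=foc(c)*t/np.hypot(*q[:2]); u,v=int(c['cx']+q[0]*k),int(c['cy']+q[1]*k); print(u,v)
cv2.imwrite('pics/z6.png',cv2.resize(p[v-35:v+35,u-40:u+40,::-1],None,fx=8,fy=8,interpolation=cv2.INTER_CUBIC))
E
```

```text
clock: 8.82
position: [0.6893, -0.0895, 0.1844]
ee_rot: [0.144, 0.99, 0.0, -0.001]
ft_force: [-0.4, 0.6, -0.6]
grip_width: 0.999
[ 0.6893133  -0.08947462  0.18437762] [-0.23081954  0.53750582  0.43713969  1.3316967  -0.22562348  1.32201277
  1.48892953]
{'vfov': 65.70646984690485, 'cx': 321.9421684322706, 'cy': 195.77587349991666, 'position': array([ 0.61022887, -0.0669888 ,  0.3264708 ]), 'rotation': array([0.790823  , 0.5897177 , 0.09798274, 0.13126844])}
321 115
```

View pics/w6.png

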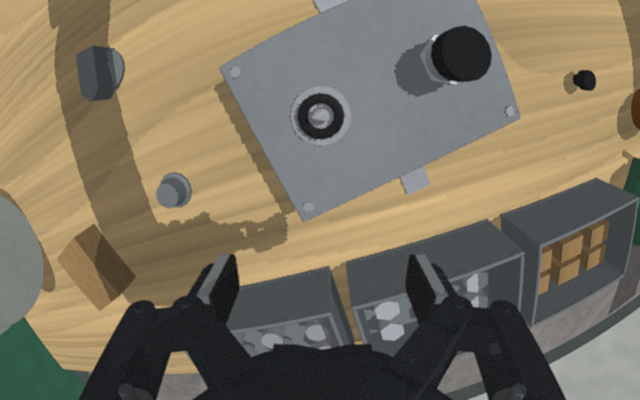

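View pics/z6.png

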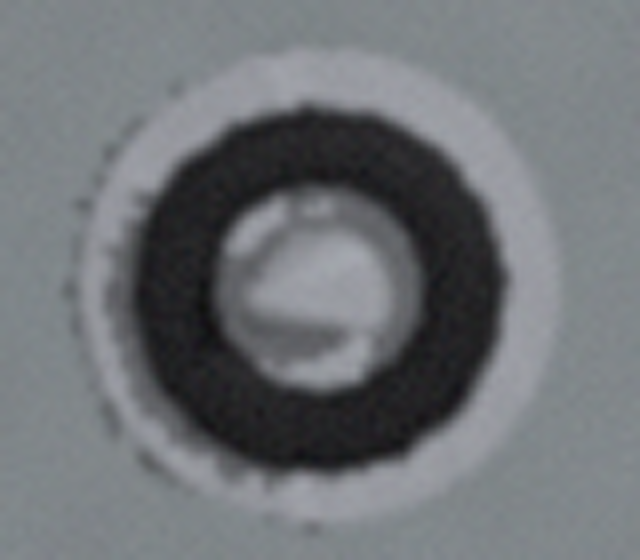

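The spindle's light top face at (320,115) is a D whose straight edge faces the image bottom, slightly left. Picture z3 shows the same. I'll check the clearance below so I can lower the camera for a sharper view.

```bash
python3 - <<'E'
from h import *
z=np.load('pics/top0.npz'); V=cloud(z,False); X,Y,Z=V[...,0],V[...,1],V[...,2]
for x0 in np.arange(.6,.86,.02):
    m=(X>x0)&(X<x0+.02)&(Y>-.18)&(Y<.02); print(round(x0,2),np.nanmax(Z[m]).round(3) if m.any() else None)
m=(Z>.04)&(Z<.05)&(np.hypot(X-.492,Y+.29)<.05); Q=V[m]; print(Q.min(0),Q.max(0),cv2.minAreaRect((Q[:,:2]*1000).astype(np.float32)))
E
```

```text
0.6 0.076
0.62 0.084
0.64 0.069
0.66 0.059
0.68 0.059
0.7 0.059
0.72 0.009
0.74 0.005
0.76 0.004
0.78 0.004
0.8 0.093
0.82 0.092
0.84 0.092
[ 0.46321495 -0.31632008  0.04002865] [ 0.52448395 -0.28252859  0.04728774] ((494.04595947265625, -300.9558410644531), (28.793378829956055, 60.912803649902344), 82.11063385009766)
```

```bash
python3 -m pendant '[[-0.5,0,0.6,0,0],[-0.9,0,1.7,0,0],[-0.9,0,1.8,0,0],[-0.9,0,1.8,0,0]]'; python3 - <<'E'
from h import *
p,d,c=shot('wrist','w7'); print(c['position'])
P=(.627,-.072,.081)
R=Ro.from_quat(c['rotation']).as_matrix(); q=R.T@(np.array(P)-c['position']); t=np.arctan2(np.hypot(*q[:2]),q[2]); k=foc(c)*t/np.hypot(*q[:2]); u,v=int(c['cx']+q[0]*k),int(c['cy']+q[1]*k); print(u,v)
cv2.imwrite('pics/z7.png',cv2.resize(p[v-35:v+35,u-40:u+40,::-1],None,fx=8,fy=8,interpolation=cv2.INTER_CUBIC))
E
```

```text
clock: 9.38
position: [0.7238, -0.0984, 0.1141]
ee_rot: [0.143, 0.99, 0.0, 0.0]
ft_force: [1.0, -0.3, 0.4]
grip_width: 0.995
[ 0.6445274  -0.07610823  0.25608908]
319 61
```

View pics/z7.png

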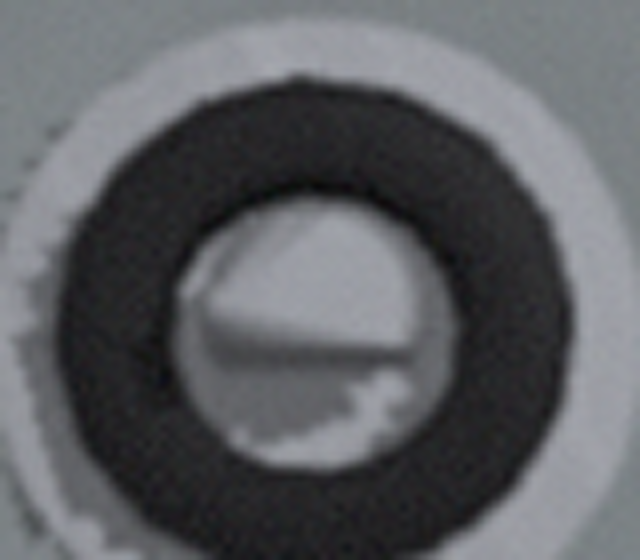

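```bash
python3 - <<'E'
from h import *
z=np.load('pics/w7.npz'); g=cv2.GaussianBlur(z['p'].mean(2).astype(np.float32),(3,3),0); u0,v0=279,26
print(np.round(g[v0+33:v0+54,u0+24:u0+54:1]).astype(int)[:, ::2])
gy=np.diff(g,axis=0)
A=[];B=[]
for u in range(u0+29,u0+50):
    col=gy[v0+33:v0+50,u]; i=int(np.argmin(col)); 
    if 0<i<len(col)-1:
        a,b,c=col[i-1:i+2]; A.append((u,v0+33+i+.5+.5*(a-c)/(a-2*b+c)))
A=np.array(A); print(A.round(1).tolist())
for h in (.081,.078):
    P=np.array([plane(z,u,v,h,True)[:2] for u,v in A]); vx,vy,x,y=cv2.fitLine(P.astype(np.float32),cv2.DIST_HUBER,0,.001,.001).ravel(); print(h,(x,y),'edge az',np.degrees(np.arctan2(vy,vx)))
E
```

```text
[[105 118 115 140 150 156 159 160 160 160 160 159 157 135 104]
 [124 118 125 147 153 157 159 160 160 160 159 159 159 142 110]
 [130 121 136 152 156 158 159 160 159 159 159 159 159 146 114]
 [122 125 145 154 156 159 159 159 159 159 158 158 159 148 117]
 [108 126 148 153 156 159 159 159 158 158 158 159 159 149 118]
 [100 119 140 148 153 157 159 159 158 158 159 159 159 150 117]
 [ 97 107 125 136 143 150 155 157 157 158 159 159 159 149 117]
 [ 97  94 108 120 128 137 143 149 152 156 158 159 160 146 115]
 [ 98  86  93 103 112 120 127 134 140 146 152 154 157 141 109]
 [ 98  82  82  89  96 102 108 113 119 125 131 135 141 128 103]
 [ 98  81  75  78  82  85  88  90  93  96 100 103 108 104  98]
 [ 99  84  74  74  75  75  75  76  77  77  78  79  83  85  96]
 [100  91  78  77  78  77  77  77  78  77  77  80  90  87  98]
 [ 99  97  88  87  87  86  87  87  87  87  88 100 118 106 100]
 [ 96 101  96  97  95  95  96  96  95  99 108 124 144 125 104]
 [ 92 102 100 101  99  99 100 100  99 104 127 143 154 136 106]
 [ 85 102 101 101 100 100 100 100  99 104 134 154 151 132 105]
 [ 74 100 102 101 100 100 100 100  99 101 132 156 141 117  99]
 [ 61  94 101 101 100 100 100 100 103 109 133 155 132 105  89]
 [ 51  82 101 105 101 101 100 104 114 127 142 154 130 101  75]
 [ 45  66  99 114 102 103 106 115 133 145 151 146 124  93  58]]
[[308.0, 65.8], [309.0, 66.2], [310.0, 66.4], [311.0, 66.9], [312.0, 67.3], [313.0, 67.6], [314.0, 67.9], [315.0, 68.1], [316.0, 68.2], [317.0, 68.2], [318.0, 68.2], [319.0, 68.3], [320.0, 68.4], [321.0, 68.4], [322.0, 68.5], [323.0, 68.5], [324.0, 68.6], [325.0, 68.6], [326.0, 68.6], [327.0, 68.7], [328.0, 68.7]]
0.081 (np.float32(0.63017076), np.float32(-0.07386151)) edge az 68.20803
0.078 (np.float32(0.6299248), np.float32(-0.07382301)) edge az 68.20642
```

```bash
python3 - <<'E'
from h import *
z=np.load('pics/w7.npz'); g=cv2.GaussianBlur(z['p'].mean(2).astype(np.float32),(3,3),0); u0,v0=279,26
def fit(A,h,n):
    P=np.array([plane(z,u,v,h,True)[:2] for u,v in A]); vx,vy,x,y=cv2.fitLine(P.astype(np.float32),cv2.DIST_HUBER,0,.001,.001).ravel(); print(n,np.array(A)[:,1].round(1)[::4],(x.round(4),y.round(4)),'normal az',(np.degrees(np.arctan2(vy,vx))%180-90).round(1))
def cross(col,r0,lev,up):
    for i in range(len(col)-1):
        a,b=col[i],col[i+1]
        if (a<lev<=b) if up else (a>lev>=b): return r0+i+(lev-a)/(b-a)
us=range(309,322)
for lev in (86,90): fit([(u,cross(g[v0+44:v0+52,u],v0+44,lev,True)) for u in us],.055,('low',lev))
for lev in (82,95,110,150): fit([(u,cross(g[v0+35:v0+46,u],v0+35,lev,False)) for u in range(313,327)],.0775 if lev<140 else .081,('up',lev))
# plain: azimuth of image horizontal
E
```

```text
('low', 86) [71.9 72.  71.9 71.9] (np.float32(0.63), np.float32(-0.0759)) normal az -16.8
('low', 90) [72.3 72.4 72.4 72.2] (np.float32(0.6301), np.float32(-0.0764)) normal az -16.7
('up', 82) [69.3 69.6 69.7 69.9] (np.float32(0.631), np.float32(-0.0734)) normal az -19.3
('up', 95) [68.4 68.8 69.1 69.3] (np.float32(0.6308), np.float32(-0.0726)) normal az -20.9
('up', 110) [67.6 68.1 68.5 68.8] (np.float32(0.6305), np.float32(-0.0727)) normal az -22.0
('up', 150) [65.  65.9 66.6 67.2] (np.float32(0.6295), np.float32(-0.0728)) normal az -27.6
```

```bash
python3 - <<'E'
from h import *
z=np.load('pics/w3.npz'); g=z['p'].mean(2).astype(np.float32); u0,v0=170,145
print(g[v0+36:v0+50,u0+22:u0+48].astype(int))
def cross(col,r0,lev):
    for i in range(len(col)-1):
        a,b=col[i],col[i+1]
        if a>lev>=b: return r0+i+(lev-a)/(b-a)
for rng in (range(195,207),range(196,209)):
  A=[(u,cross(g[v0+38:v0+52,u],v0+38,80)) for u in rng]; print(np.array(A)[:,1].round(1))
  for h in (.0775,.081):
    P=np.array([plane(z,u,v,h,True)[:2] for u,v in A]); vx,vy,x,y=cv2.fitLine(P.astype(np.float32),cv2.DIST_HUBER,0,.001,.001).ravel(); print((x,y),(np.degrees(np.arctan2(vy,vx))%180-90).round(1))
E
```

```text
[[ 34  38  65 103 131 151 156 153 159 164 168 172 167 153 133 120 119 116
  114 114 112 113 105  85  58  38]
 [ 37  44  87 122 146 160 158 164 168 173 185 184 176 158 138 125 118 117
  113 113 112 108 108  94  72  45]
 [ 30  57 105 140 155 158 163 172 178 180 184 179 172 161 147 130 119 112
  112 111 108 107 110 108  87  46]
 [ 33  70 122 152 162 164 164 173 178 176 173 168 162 162 149 136 119 114
  110 105 106 113 127 132 106  57]
 [ 33  80 133 161 162 169 171 169 167 163 165 161 162 163 155 143 127 109
  108 107 110 134 139 135 105  60]
 [ 36  82 136 163 166 168 167 165 164 164 164 162 163 164 157 145 127 110
  103 109 130 148 136 110  76  42]
 [ 32  76 133 159 163 166 166 169 169 164 163 164 165 165 161 144 126 107
  104 128 149 157 132  93  55  38]
 [ 30  62 113 138 144 151 158 156 161 161 164 160 162 163 164 142 123 113
  133 150 156 141 113  82  47  36]
 [ 31  47  82 104 110 119 122 127 131 135 136 139 141 147 154 144 132 139
  154 161 156 128  94  63  38  27]
 [ 21  36  53  67  73  78  79  82  84  89  91  95 103 107 120 123 123 138
  146 136 124  98  71  45  35  36]
 [ 34  25  30  36  39  43  45  43  44  39  39  43  44  54  76  80  84 107
  105  89  74  56  42  35  29  35]
 [ 51  31  28  32  31  36  33  35  40  29  26  21  25  24  36  39  46  49
   52  38  33  33  29  34  31  34]
 [ 78  42  31  35  34  30  34  36  38  35  37  36  25  27  26  28  29  24
   27  32  33  32  32  33  34  30]
 [113  70  43  33  36  24  39  33  38  35  39  35  38  32  32  32  34  33
   38  24  32  34  39  26  33  32]]
[189.7 189.8 190.  190.  190.1 190.1 190.2 190.2 190.3 190.4 190.5 190.9]
(np.float32(0.63098824), np.float32(-0.076186925)) -20.9
(np.float32(0.6303477), np.float32(-0.07440405)) -20.9
[189.8 190.  190.  190.1 190.1 190.2 190.2 190.3 190.4 190.5 190.9 191.
 191.1]
(np.float32(0.6314284), np.float32(-0.075151235)) -21.6
(np.float32(0.630782), np.float32(-0.07338231)) -21.6
```

```bash
python3 -m pendant '[[0.3,-0.6,-1.2,0,0],[0.9,-1.6,-2,0,0],[1.6,-2.8,-2,-0.7,0],[2.4,-4,-2,-1.4,0],[3.1,-5.2,-2,-1.4,0]]'; python3 - <<'E'
from h import *
print(delta([.53,-.30,.18]))
E
```

```text
clock: 10.05
position: [0.5447, -0.2647, 0.1956]
ee_rot: [0.07, 0.998, 0.0, 0.002]
ft_force: [0.5, -0.4, 0.3]
grip_width: 0.994
[ 0.242 -0.926  0.387]
```

```bash
python3 -m pendant '[[0.24,-0.9,0.4,0,0],[0.24,-0.9,0.4,0,0],[0.24,-0.9,0.4,0,0]]'; python3 - <<'E'
from h import *
p,d,c=shot('wrist','w8'); o=manip.get_obs(); print(o['joint_pos'],o['position'],o['ee_rot'])
z=np.load('pics/w8.npz'); W=cloud(z,True); X,Y,Z=W[...,0],W[...,1],W[...,2]
m=(Z>.038)&(Z<.052)&(np.hypot(X-.494,Y+.30)<.05); Q=W[m]; print(len(Q),np.median(Q[:,2]))
Q=Q[np.abs(Q[:,2]-np.median(Q[:,2]))<.003]
r=cv2.minAreaRect((Q[:,:2]*1000).astype(np.float32)); print(r); print(delta([r[0][0]/1000,r[0][1]/1000,.03]))
E
```

```text
clock: 10.42
position: [0.5322, -0.2972, 0.1786]
ee_rot: [0.071, 0.998, 0.0, 0.001]
ft_force: [1.2, 1.3, -0.1]
grip_width: 1.002
[ 0.03579284  0.3512346   0.50018792  1.60123042 -0.17721382  1.2324218
  1.99946728] [ 0.53246537 -0.29674904  0.17830056] [7.01108369e-02 9.97538593e-01 2.08320506e-04 1.08766786e-03]
1896 0.04342465943019988
((494.0258483886719, -303.0522766113281), (27.625080108642578, 61.274513244628906), 82.07884979248047)
[ 0.937 -0.293  3.705]
```

View pics/w8.png

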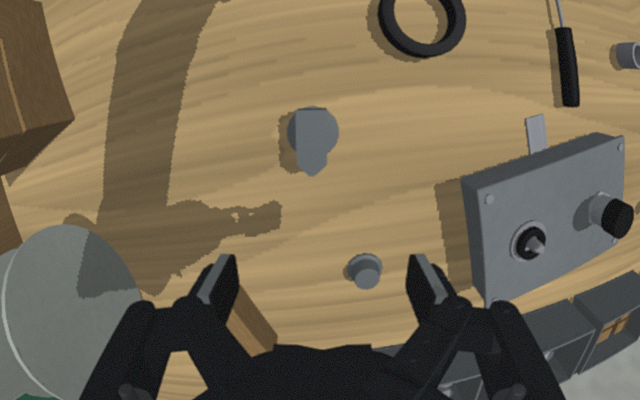

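The knob's bar runs from its square end at (312,110) to its nose at (313,172), so the nose points along −8° and the length of 61 mm agrees. The tool yaw is already aligned.

```bash
python3 - <<'E'
from h import *
print(delta([.4886,-.3012,.09]))
E
```

```text
[ 1.075 -0.265  2.205]
```

```bash
python3 -m pendant '[[0.7,-0.2,0.2,0,0],[1.08,-0.25,1.2,0,0],[1.08,-0.25,2.1,0,0],[1.08,-0.25,2.1,0,0],[1.08,-0.25,2.1,0,0]]'; python3 - <<'E'
from h import *
p,d,c=shot('wrist','w9')
z=np.load('pics/w9.npz'); W=cloud(z,True); X,Y,Z=W[...,0],W[...,1],W[...,2]
m=(Z>.038)&(Z<.052)&(np.hypot(X-.494,Y+.30)<.05); Q=W[m]; print(len(Q),np.median(Q[:,2]))
Q=Q[np.abs(Q[:,2]-np.median(Q[:,2]))<.003]
r=cv2.minAreaRect((Q[:,:2]*1000).astype(np.float32)); print(r); print(delta([.4886,-.3012,.013]))
E
```

```text
clock: 11.1
position: [0.4885, -0.3016, 0.0947]
ee_rot: [0.07, 0.998, -0.0, 0.001]
ft_force: [0.2, -0.2, 0.2]
grip_width: 1.005
3161 0.04345230828908672
((493.5158386230469, -302.7686767578125), (28.02152442932129, 60.98693084716797), 81.88631439208984)
[0.008 0.018 2.048]
```

View pics/w9.png

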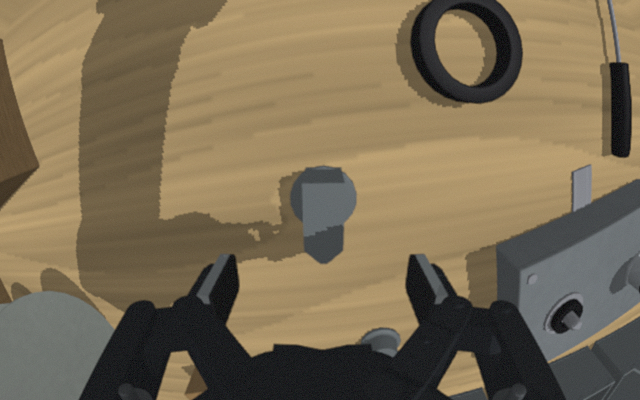

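The knob bar, at columns 303–344, is centred between the pads and aligned with them. I'll lower and grip.

```bash
python3 -m pendant '[[0.01,0,1,0,0],[0.01,0,1.9,0,0],[0.01,0,2.04,0,0],[0.01,0,2.04,0,0],[0.01,0,2.04,0,0]]'; python3 -m pendant '[[0,0,0,0,1],[0,0,0,0,1],[0,0,0,0,1],[0,0,0,0,1],[0,0,0,0,1]]' 70; python3 - <<'E'
from h import *
print(manip.get_obs()['position'])
E
```

```text
clock: 11.78
position: [0.4879, -0.3023, 0.0133]
ee_rot: [0.071, 0.997, -0.0, 0.001]
ft_force: [0.8, -0.0, 0.8]
grip_width: 1.0
clock: 12.4
position: [0.487, -0.3019, 0.0117]
ee_rot: [0.071, 0.997, -0.0, 0.0]
ft_force: [-0.6, 0.4, 5.3]
grip_width: 0.317
[ 0.48699379 -0.30185836  0.01173193]
```

```bash
python3 -m pendant '[[0,0,-0.6,0,1],[0,0,-2,0,1],[-0.5,0.8,-3.4,0,1],[-1,2,-4.3,0,1],[-1.7,3.2,-4.6,0,1]]'; python3 -m pendant '[[-0.8,1.2,0,0.6,1],[-1.5,2.4,0,1.2,1],[-2,3,0,1.9,1],[-2,3,0,1.9,1],[-2,3,0,1.9,1]]'; python3 - <<'E'
from h import *
p,d,c=shot('wrist','w10'); o=manip.get_obs(); print(o)
E
```

```text
clock: 13.02
position: [0.573, -0.1845, 0.198]
ee_rot: [0.072, 0.997, -0.0, 0.002]
ft_force: [0.9, 0.7, -1.4]
grip_width: 0.318
clock: 13.65
position: [0.6676, -0.0783, 0.1949]
ee_rot: [0.17, 0.985, -0.0, -0.001]
ft_force: [-0.2, 0.4, -1.6]
grip_width: 0.313
{'clock': 13.7, 'joint_pos': array([-0.26021921,  0.47721481,  0.43772788,  1.39141393, -0.20176897,
        1.31784308,  1.41340516]), 'joint_velocities': array([ 0.00754277, -0.00830851,  0.00169844,  0.00019047, -0.0036576 ,
       -0.00071335, -0.00415699]), 'tau': array([-1.30416892e+00, -6.65694308e+01,  8.11370105e+00, -3.87955034e+01,
       -8.11909139e-02, -1.15910789e-02, -6.23708460e-03]), 'position': array([ 0.66755909, -0.07880536,  0.19522544]), 'ee_rot': array([ 1.70379228e-01,  9.85378457e-01, -3.51416591e-04, -3.01636108e-04]), 'ft_force': array([-0.65449825, -0.37125323, -1.2030429 ]), 'torque': array([ 0.00196919, -0.02426965,  0.01146972]), 'grip_width': 0.3206323356933774}
```

View pics/w10.png

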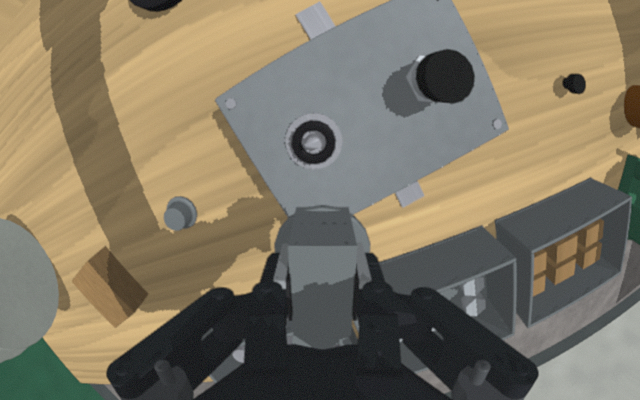

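The spindle collar is at (313,142), the knob is held straight with its square end toward it, and the plug stays at (445,77). I'll refine the offsets.

```bash
python3 - <<'E'
from h import *
z=np.load('pics/w10.npz'); W=cloud(z,True); X,Y,Z=W[...,0],W[...,1],W[...,2]
for n,c,a,b,r in [('collar',(.627,-.073),.062,.072,.025),('spin',(.627,-.073),.076,.088,.012),('plug',(.606,.048),.1,.115,.03)]:
    m=(np.hypot(X-c[0],Y-c[1])<r)&(Z>a)&(Z<b); q=W[m]; print(n,m.sum(),q.mean(0).round(4),cv2.minEnclosingCircle(q[:,:2].astype(np.float32)))
p=z['p']; cn,c,s=blob(p,p.max(2)<55,(313,142)); P=np.array([plane(z,u,v,.067,True)[:2] for u,v in cn]); print('collar dark',c,s,circ(P))
o=manip.get_obs(); R=Ro.from_quat(o['ee_rot']).as_matrix(); T=(W-o['position'])@R
m=(np.abs(T[...,0])<.045)&(np.abs(T[...,1])<.0125)&(T[...,2]<-.022)&(T[...,2]>-.042)
q=T[m]; print(len(q),np.median(q[:,2]),np.percentile(q[:,0],[0.5,1,50,99,99.5]))
f=q[np.abs(q[:,2]-np.median(q[:,2]))<.0025]; print('front edge by y',[(y,round(np.percentile(f[np.abs(f[:,1]-y)<.0015][:,0],99),4)) for y in (-.01,-.005,0,.005,.01)])
# skirt: points z about +.006 above underside => tool z ~ +.006
m=(np.abs(T[...,2]-.0065)<.003)&(np.hypot(T[...,0],T[...,1])<.04); q=T[m]; print('skirt',len(q), q[:,:2].min(0) if len(q) else '', q[:,:2].max(0) if len(q) else '')
for n,v in (('',q),):
    r=np.hypot(q[:,0],q[:,1])
    # outer arc
    ang=np.round(np.degrees(np.arctan2(q[:,1],q[:,0]))/8); E=np.array([q[ang==k][np.argmax(r[ang==k])][:2] for k in np.unique(ang)]); print(circ(E),E.round(3).tolist())
E
```

```text
collar 1114 [ 0.6274 -0.0732  0.0662] ((0.6279347538948059, -0.07339459657669067), 0.020209090784192085)
spin 204 [ 0.6256 -0.0729  0.0799] ((0.6270198225975037, -0.07365196943283081), 0.007886787876486778)
plug 2248 [0.605  0.046  0.1062] ((0.6046476364135742, 0.04733527451753616), 0.022516286000609398)
collar dark [312.82613391 142.11987041] [292 121  43  42 926] (array([ 0.62724046, -0.07349079]), np.float64(0.018390259822754586))
6158 -0.031201560484764433 [-0.0350969  -0.03417048  0.00296031  0.02382161  0.0239246 ]
front edge by y [(-0.01, np.float64(0.0236)), (-0.005, np.float64(0.0238)), (0, np.float64(0.0236)), (0.005, np.float64(0.0236)), (0.01, np.float64(0.0236))]
skirt 1013 [-0.00232687 -0.0271192 ] [0.02565455 0.0263295 ]
(array([-0.00049332, -0.00042539]), np.float64(0.026542798821229632)) [[-0.002, -0.027], [-0.001, -0.027], [0.003, -0.027], [0.008, -0.025], [0.013, -0.023], [0.014, -0.022], [0.018, -0.019], [0.019, -0.018], [0.024, -0.014], [0.024, -0.012], [0.025, -0.008], [0.026, -0.004], [0.026, -0.0], [0.025, 0.005], [0.025, 0.006], [0.024, 0.013], [0.024, 0.013], [0.018, 0.018], [0.018, 0.018], [0.015, 0.021], [0.012, 0.023], [0.008, 0.024], [0.003, 0.026], [-0.001, 0.026], [-0.002, 0.026]]
```

```bash
python3 - <<'E'
from h import *
print(delta([.6266,-.0727,.105]))
E
```

```text
[ 1.015 -0.198  2.256]
```

```bash
python3 -m pendant '[[1.01,-0.2,0.4,0,1],[1.01,-0.2,1.4,0,1],[1.01,-0.2,2.2,0,1],[1.01,-0.2,2.2,0,1],[1.01,-0.2,2.2,0,1]]'; python3 -m pendant '[[0,0,0,0,1]]'; python3 - <<'E'
from h import *
print(delta([.6266,-.0727,.096])); o=manip.get_obs(); print(o['position'],o['ft_force'],o['torque'])
E
```

```text
clock: 14.32
position: [0.6281, -0.0721, 0.109]
ee_rot: [0.17, 0.985, 0.0, 0.001]
ft_force: [0.6, 0.2, -0.6]
grip_width: 0.315
clock: 14.45
position: [0.6285, -0.0716, 0.1092]
ee_rot: [0.17, 0.985, 0.0, 0.001]
ft_force: [0.6, -0.2, 0.1]
grip_width: 0.316
[ 0.037 -0.041  0.329]
[ 0.62851106 -0.07164584  0.10918027] [ 0.55797861 -0.17196447  0.14907351] [-0.02276062 -0.04955478 -0.07053931]
```

```bash
python3 -m pendant '[[0.04,-0.04,0.1,0,1],[0.04,-0.04,0.2,0,1],[0.04,-0.04,0.3,0,1],[0.04,-0.04,0.3,0,1]]'; python3 -m pendant '[[0,0,0.05,0,1],[0,0,0.1,0,1],[0,0,0.1,0,1]]'; python3 - <<'E'
from h import *
print(delta([.6266,-.0727,.08])); o=manip.get_obs(); print(o['position'],o['ft_force'],o['torque'])
E
```

```text
clock: 14.95
position: [0.6253, -0.0721, 0.0949]
ee_rot: [0.17, 0.985, -0.0, -0.0]
ft_force: [-0.9, 0.0, -1.7]
grip_width: 0.32
clock: 15.32
position: [0.6255, -0.0721, 0.0912]
ee_rot: [0.17, 0.985, 0.0, -0.0]
ft_force: [-0.3, 0.7, -0.9]
grip_width: 0.317
[-0.031 -0.004  0.28 ]
[ 0.62546885 -0.07214065  0.09121869] [-0.30900507  0.68385365 -0.86091801] [ 0.01885914 -0.03413894 -0.0285084 ]
```

```bash
python3 -m pendant '[[-0.01,0,0.05,0,1],[-0.01,0,0.1,0,1],[-0.01,0,0.1,0,1]]'; python3 -m pendant '[[0,0,0.05,0,1],[0,0,0.1,0,1],[0,0,0.1,0,1]]'
```

```text
clock: 15.7
position: [0.6258, -0.0723, 0.0872]
ee_rot: [0.17, 0.985, -0.0, -0.0]
ft_force: [-0.5, -0.2, -0.6]
grip_width: 0.315
clock: 16.08
position: [0.6258, -0.0723, 0.0832]
ee_rot: [0.17, 0.985, -0.0, -0.0]
ft_force: [0.2, -0.5, -1.3]
grip_width: 0.315
```

It has slid on freely, with the tip about 10 mm inside the bore. Now I'll press the collar.

```bash
python3 -m pendant '[[0,0,0.05,0,1],[0,0,0.1,0,1],[0,0,0.1,0,1]]'; python3 -m pendant '[[0,0,0.05,0,1],[0,0,0.1,0,1],[0,0,0.1,0,1]]';  python3 -m pendant '[[0,0,0.03,0,1],[0,0,0.05,0,1],[0,0,0.05,0,1]]'
```

```text
clock: 16.45
position: [0.6259, -0.0723, 0.0792]
ee_rot: [0.17, 0.985, 0.0, -0.0]
ft_force: [-0.7, 0.1, -0.6]
grip_width: 0.319
clock: 16.82
position: [0.6261, -0.0723, 0.0756]
ee_rot: [0.17, 0.985, 0.0, 0.0]
ft_force: [-1.7, 0.3, 3.7]
grip_width: 0.317
clock: 17.2
position: [0.6261, -0.0724, 0.0736]
ee_rot: [0.17, 0.985, 0.0, 0.0]
ft_force: [-2.6, 1.3, 6.2]
grip_width: 0.32
```

```bash
python3 -m pendant '[[0,0,0.03,0,1],[0,0,0.05,0,1],[0,0,0.05,0,1]]'; python3 -m pendant '[[0,0,0.03,0,1],[0,0,0.04,0,1],[0,0,0.04,0,1]]'
```

```text
clock: 17.58
position: [0.6262, -0.0724, 0.0727]
ee_rot: [0.17, 0.985, 0.0, 0.0]
ft_force: [-5.7, 0.5, 14.7]
grip_width: 0.318
clock: 17.95
position: [0.6263, -0.0724, 0.0725]
ee_rot: [0.17, 0.985, 0.001, 0.0]
ft_force: [-13.1, 1.9, 29.4]
grip_width: 0.319
```

```bash
python3 -m pendant '[[0,0,-0.02,0,1],[0,0,-0.02,0,1],[0,0,-0.02,0,1],[0,0,-0.02,0,1]]'; python3 - <<'E'
from h import *
shot('wrist','w11');shot('scene','s11');o=manip.get_obs();print(o['position'],o['ft_force'],o['torque'],o['ee_rot'])
z=np.load('pics/w11.npz'); W=cloud(z,True)
R=Ro.from_quat(o['ee_rot']).as_matrix(); T=(W-o['position'])@R
m=(np.abs(T[...,0])<.045)&(np.abs(T[...,1])<.0125)&(T[...,2]<-.022)&(T[...,2]>-.042)
q=W[m]; print('knob top z',np.median(q[:,2]), 'front',np.percentile(T[m][:,0],99.5))
X,Y,Z=W[...,0],W[...,1],W[...,2]; m=(np.hypot(X-.606,Y-.048)<.03)&(Z>.1)&(Z<.115); q=W[m]; print('plug',q.mean(0),len(q),cv2.minEnclosingCircle(q[:,:2].astype(np.float32)))
E
```

```text
clock: 18.45
position: [0.6262, -0.0724, 0.0726]
ee_rot: [0.17, 0.985, 0.0, 0.0]
ft_force: [-10.2, 1.5, 22.0]
grip_width: 0.319
[ 0.62621082 -0.07237869  0.07260451] [-10.18236774   1.85842207  21.48735361] [ 0.3083686   2.22080507 -0.00424997] [1.69818363e-01 9.85475200e-01 4.50648758e-04 3.87079864e-04]
knob top z 0.10427427194798253 front 0.023899316579483798
plug [0.60290495 0.04420911 0.10596086] 5279 ((0.6048517823219299, 0.047391634434461594), 0.022590791806578636)
```

View pics/w11.png

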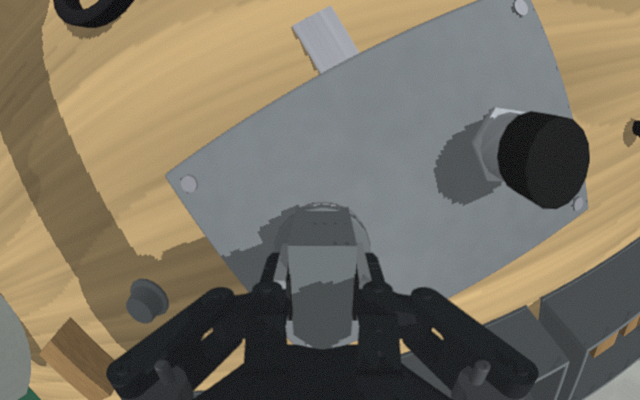

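View pics/s11.png

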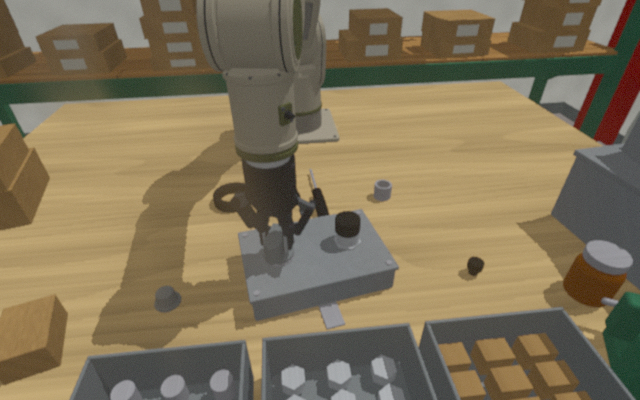

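The wrist view shows the knob down on the collar and still gripped, with the plug seated at (545,160). The scene view shows the bystanders in place. The knob top is at 0.1043, against 0.105 expected when fully down, and the push is steady at about 21 N. Handing in.

```bash
python3 -c "
from workcell import hand_in
print(hand_in())"
```

```text
the job is handed in; nothing more can be done
None
```

I set the plug in the hub and released it. I then fitted the knob on the spindle with its nose along the flat and pressed the collar in. The job was handed in at about 18.5 s with the knob still gripped and pressed down; no verdict was reported.

**Plug:** its top measured 0.106 m, against 0.107 expected when home, and it was level. Its centre read about 1.6 mm from my earlier wrist-camera reading of the hub centre, inside the 3 mm limit. The top camera could not confirm the plug after release, because it returned no depth points there.

**Knob:** it slid onto the spindle with no resistance. Its top measured 0.1043 m, against 0.105 expected when fully down. The push was about 21 N upward, well above the 7.7 N the collar needs, with about 10 N sideways along x. The opening reads 27 mm, which matches the 28 mm bar.

**Flat angle:** my readings of which way the flat faces disagreed, from −17° to −28°, because shading blurred its edge. I used −19.6°, close to the outline reading of −21°, and the free fit supports that choice.

**Bystanders:** I checked these only by eye in the last scene picture. Those visible looked unmoved, and the tape roll and screwdriver were partly hidden by the arm.

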